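# Dock the slide box and snap its toggle latch over

## Task

Lock the blue slide box into its dock: push it along the dock's plate until it sits fully home against the two rubber bumpers at the back, then push the red-knobbed toggle lever over to the other side, past its centre, so that it snaps down and its arm bars the front of the box. Only push with the fingertips: do not lift or carry the box, and do not disturb the other things on the bench.

Things in the scene. Friction and masses are not known exactly. Their poses are not given: they have to be found in the camera images.
- dock: Low grey dock fixed to the bench: plate x -125 to +65 mm, y -103 to +123 mm, top 8 mm above the bench. Origin: on the bench, below the middle of the home place of the box. +x: the way the box is pushed home; +y: left, the lever's side; z up. Side guides 28 mm high, inner faces at y = +/-86.5 mm, flared mouths at x = -121 mm; the left one has a gap at the lever.
- dock_stop (a point): Point midway between the faces of the dock's two rubber bumpers (14 mm discs, 110 mm apart), at (46, 0, 18) mm of the dock; the back of the box meets them when home, its origin then at x = 0 of the dock.
- slide_box: Blue shut slide box, loose, 0.18 to 0.37 kg, 92 (x) x 168 (y) x 36 mm; a catch 26 mm wide stands 3 mm out of the middle of its front (-x) face, 16 to 30 mm above its underside. Origin: centre of the underside, axes as the dock's within a degree. Starts on the dock's plate between the guides, 32 to 55 mm short of home, towards the robot. A few newtons at the middle of the front slide it.
- dock_pivot (a point): The lever's pin, parallel to the dock's x axis, at (-55, 100, 34) mm of the dock, between steel lugs 44 mm high. The locking arm, a round bar 10 mm thick and 46 mm long, turns with the lever: open its end stands up at (-55, 84, 77) mm; latched it lies level across the box's left front corner, 4 mm before a box that is home.
- toggle (a joint): Lever angle (rad). 0 = open, as at the start: handle leaning 35 degrees left (dock +y), arm raised. 1.22 = latched: handle 35 degrees to the right (-y), arm down. A spring drives it from the centre (0.61) to either end: 3 to 4 N sideways on the knob starts it, less nearer the centre, past which it snaps over. With the box not home, the arm lands on the lid before the centre.
- toggle_knob (a point): Centre of the red ball knob, 24 mm in diameter, on the end of the 9 mm thick steel handle, 75 mm from the pin. In the dock's frame it is at (-55, 143, 95) mm when open, (-55, 100, 109) at the centre and (-55, 57, 95) latched. The axes of this point turn with the lever.
- oil_bottle: Bystander, loose: small brown bottle with a black dropper cap, 31 mm in diameter, 76 mm high, standing to the left of the dock. Origin: centre of its underside, z up.
- vial: Bystander, loose: small brown jar with a white cap, 23 mm in diameter, 32 mm high, standing to the left of the dock. Origin: centre of its underside, z up.
- marker: Bystander, loose: red and white marker pen, 137 mm long, 13 mm thick, lying to the left of the dock. Origin: middle of its underside, length along x.
- tweezers: Bystander, loose: steel tweezers, 130 mm long, 9 mm high, lying to the left of the dock. Origin: middle of the underside, length along x.
- timer_desk: Bystander, loose: white timer with three buttons, 56 x 70 x 20 mm, lying to the right of the microscope. Origin: centre of its underside.

How it is judged (in metres and radians):
On the way, in this order (a step that is already met when the one before it is completed fails the run):
1. the slide box is home against the bumpers (within 5 mm), the lever still open (x of slide_box in the frame of dock above -0.005 m and value of joint toggle below 0.3 rad), for 0.2 s.
2. the lever has snapped over into its latched position (value of joint toggle above 1.1 rad), for 0.2 s.
At the end, for the whole second after the job is handed in: The lever is latched (joint over 1.1 rad), the slide box lies flat on the dock's plate, at rest and within 6 mm of home against the bumpers (value of joint toggle above 1.1 rad and x of slide_box in the frame of dock above -0.006 m and z of slide_box in the frame of dock below 0.012 m and angle between slide_box's own z axis and vertical below 0.05 rad and linear speed of slide_box below 0.01 m/s); the robot touches nothing.
It fails at once if the slide box was lifted off the plate (more than 10 mm) (z of slide_box in the frame of dock above 0.018 m).
It fails at once if the slide box was tipped (more than 0.2 rad) (angle between slide_box's own z axis and vertical above 0.2 rad).
It fails at once if a bystander was moved more than 25 mm (distance of any of oil_bottle, vial, marker, tweezers, timer_desk from where it was at the start of the episode above 0.025 m).
It fails at once if a standing bystander was knocked over (angle between any of oil_bottle, vial's own z axis and vertical above 0.6 rad).
It also fails if it takes over 48 s, if anything falls off the work surface, if the arm or the gripper's body presses on something with over 40 N, if the wrist force passes 120 N, or if a joint passes its speed limit or range.

## Robot

A 6-joint arm with a two-finger parallel gripper is mounted at the origin on a cart in front of the work surface, level with it; the furniture and walls round the work are solid. World frame = base frame: x ahead of the robot, y to its left, z up, the work surface at z = 0. Lengths are in mm, angles in rad, forces in N, time in s.
With the tool pointing down it reaches from about 400 to 925 mm from the base axis. Payload 12.5 kg.
Tool frame: the origin (TCP) lies at the very end of the fingers, on their centre line; the grasp point (between the pads) lies 19 mm behind it; z points along the fingers, x is the direction in which the jaws open and shut, and the axes are right-handed (so a half turn about z gives the same grasp; the last joint's range is limited). The gripper opens to 95 mm and grips with 3 to 60 N. Pads are 20 mm wide; open, the fingers measure 119 mm over their backs; the gripper's body (75 mm by 180 mm) begins 59 mm behind the grasp point.
Start: joints at [-1.419, 0.491, 1.559, -0, 1.092, -0.106], TCP at [159.369, -604.358, 214.661] pointing down, gripper open.
Joint ranges: [-3.1, 3.1], [-0.84, 2.19], [0.05, 2.79], [-1.13, 4.28], [0.06, 2.93], [-2.69, 2.69]. Speed limits (rad/s): [2.22, 2.22, 2.79, 3.14, 3.14, 3.14].

## Interface

Orientations are given as [roll, pitch, yaw] about the fixed x, y, z axes, in that order (R = Rz(yaw) Ry(pitch) Rx(roll)).
In Python, from cell import env gives the robot as it stands.
- The arm moves only by the tool arm_command, never from a script. Its argument "motion" is one flat list of numbers, 7 for each row, row after row: the opening, from -1 (shut) to 1 (fully open), then the shift along the tool's x, y, z in mm, then the turn, a rotation vector about the tool's x, y, z in degrees. In form: [fingers, dx, dy, dz, rx, ry, rz, fingers, dx, dy, dz, rx, ry, rz, ...]. A call has 1 to 20 rows; each row is the pose to reach, as a shift and turn from the pose commanded when the call began, along the tool's axes at that moment; what a row does not reach only later rows make up. A row lasts 1/10 s, in which the tool goes at most 50 mm and 8.59 degrees, less where a joint would pass 70% of its speed; a pose out of reach is approached as far as the arm can. A call with a gripper value outside its range is refused whole. The fingers move at their own pace and stop on an object; the grip force is fixed at half the most. Time passes only in rows, so rows that repeat a pose let the fingers close. It gives the time, the measured TCP pose, the force and the opening at its end, in the units of the state.
- env.state(): the state, without advancing time (a new reading comes with each control period).
- env.read_camera(name): name is "scene" or "top" or "wrist"; returns (picture, depth): 480x640x3 uint8, red, green, blue; 480x640 float32, mm along the optical axis (not along the pixel's ray), 0 where there is no reading.
- env.calibration(name): a dict with "fx", "fy", "cx", "cy" (pixels), "cam_to_world" (4x4, takes a point from camera to world coordinates). Camera axes: x right, y down, z forward; pixel columns grow to the right and rows downward; lengths in mm; the calibration is good to about 2 mm. The wrist camera is an equidistant fisheye: a pixel r from the principal point sees the ray r / f radians off the axis. A picture is of the moment at which its call begins: read the wrist's pose just before it. calibration takes no time and is no camera call; for the wrist camera it gives the pose at the moment of the call.
- env.job_done(): hands the job in, once; it reports no verdict.
Trained networks look in the newest picture that a camera, given by its name, has taken for a name from the list of things; names that differ only in an ending like _2 or _b are one class to them, and where a whole thing is asked for, a point or a joint stands for the part that bears it (a point fixed in the world has none). Each returns a list of dicts, best first, with "confidence" (0 to 1); they miss things now and then, are a little off and sometimes report something else, mostly with a low value. They report only what shows in the picture. A call takes as long as a camera call.
- env.recognise(camera, label): "location" ([column, row] in pixels, amid what is visible of it).
- env.silhouettes(camera, label): "region" (480x640 bool, what is visible of it) and "location" ([column, row] in pixels, amid what is visible of it).
- env.spot_point(camera, label): "location" ([column, row] in pixels: a listed point, or the origin of a listed thing).
The state is a dict: "t": time; "joints": joint angles; "qvel": joint speeds; "tau": joint torques, N m; "eef_pos": TCP position; "tcp_rot": TCP orientation; "ft_force": force on the tool from outside, world axes, zero at the start; "moment": the same for the moment, N m; "opening": opening from 0.0 (shut) to 1.0 (fully open).
Only numpy, scipy, OpenCV 4.12 (cv2) and the standard library are available. Lean on these libraries where they do the work, as an engineer would, in place of code of your own. Each camera call takes 0.05 s, during which the arm holds its last target.

## Working session

There is one attempt and no reset: what is moved stays moved. The work goes in short steps, Python scripts to look and compute and a tool call to move; the robot and the scene stay as the last step left them, time stands still between calls to the robot, and variables do not carry over. Pictures are saved under pics/ and viewed, and the job is handed in when it is done.

Besides the shell and the picture viewer there is one more tool, called after "Request:" by a JSON object that holds its "name" and its "arguments". arm_command: Moves the arm, as the interface text tells. Its arguments: {"type":"object","properties":{"motion":{"type":"array","items":{"type":"number"}}},"required":["motion"]}

```bash
mkdir -p pics; ls
cat > h.py <<'E'
import numpy as np, cv2
from cell import env
def save(name,out):
    im,d=env.read_camera(name); cv2.imwrite('pics/'+out,im[:,:,::-1]); np.save('pics/'+out+'.npy',d); return im,d
def world(name,u,v,depth):
    c=env.calibration(name); T=np.array(c['cam_to_world'])
    p=np.array([(u-c['cx'])/c['fx']*depth,(v-c['cy'])/c['fy']*depth,depth,1]); return (T@p)[:3]
def onplane(name,u,v,z):
    c=env.calibration(name); T=np.array(c['cam_to_world'])
    r=T[:3,:3]@np.array([(u-c['cx'])/c['fx'],(v-c['cy'])/c['fy'],1]); o=T[:3,3]
    return o+r*(z-o[2])/r[2]
E
python3 - <<'E'
from h import *
s=env.state(); print({k:np.round(v,3) for k,v in s.items()})
for n in ['scene','top']:
    im,d=save(n,n+'0.png')
    print(n,np.round(env.calibration(n)['cam_to_world'],3).tolist())
    for l in ['dock_stop','dock_pivot','toggle_knob','slide_box','dock']:
        for r in env.spot_point(n,l)[:2]:
            u,v=r['location']; dd=d[int(v),int(u)]
            print(n,l,np.round(r['location'],1),round(r['confidence'],2),np.round(world(n,u,v,dd),1))
E
```

```text
pics
{'t': np.float64(0.0), 'joints': array([-1.419,  0.492,  1.56 , -0.   ,  1.092, -0.106]), 'qvel': array([ 0.001,  0.001,  0.   ,  0.001,  0.   , -0.002]), 'tau': array([-4.0000e-03, -6.1265e+01, -2.5819e+01,  6.9000e-02,  4.8000e-02,
       -0.0000e+00]), 'eef_pos': array([ 159.322, -604.057,  214.038]), 'tcp_rot': array([-3.141e+00,  1.000e-03, -1.313e+00]), 'ft_force': array([ 0.809, -0.511, -0.488]), 'moment': array([ 0.01 , -0.006,  0.068]), 'opening': np.float64(1.006)}
scene [[-0.626, -0.473, 0.62, -403.178], [-0.779, 0.372, -0.504, 856.426], [0.008, -0.799, -0.601, 1006.589], [0.0, 0.0, 0.0, 1.0]]
scene dock_stop [299.9 236.4] 0.79 [632.5 111.1  13.5]
scene dock_stop [281.2 255.2] 0.65 [553.9 234.6  53.5]
scene dock_pivot [279.7 258.9] 0.7 [553.1 240.8  43.6]
scene toggle_knob [261.4 249.8] 0.72 [567.6 289.4  92.3]
scene slide_box [313.5 259.8] 0.85 [500.2 160.4  33.2]
scene dock [303.8 249.5] 0.67 [546.8 160.   41.1]
top [[0.039, -0.979, 0.199, 287.39], [-0.999, -0.038, 0.009, 103.155], [-0.001, -0.199, -0.98, 1350.54], [0.0, 0.0, 0.0, 1.0]]
top dock_stop [318.7 212.5] 0.94 [620.5 120.2  13.1]
top dock_stop [160.3 285.9] 0.58 [400.4 542.1   7.2]
top dock_pivot [274.9 228.3] 0.87 [559.6 234.1  66.4]
top toggle_knob [307.5 240.5] 0.49 [535.  147.   39.4]
top toggle_knob [256.3 219.5] 0.48 [572.5 279.4 106.1]
top slide_box [310.8 241.3] 0.85 [532.6 138.   42.6]
top dock [318.5 229.7] 0.97 [563.9 118.4  49.2]
```

View pics/scene0.png

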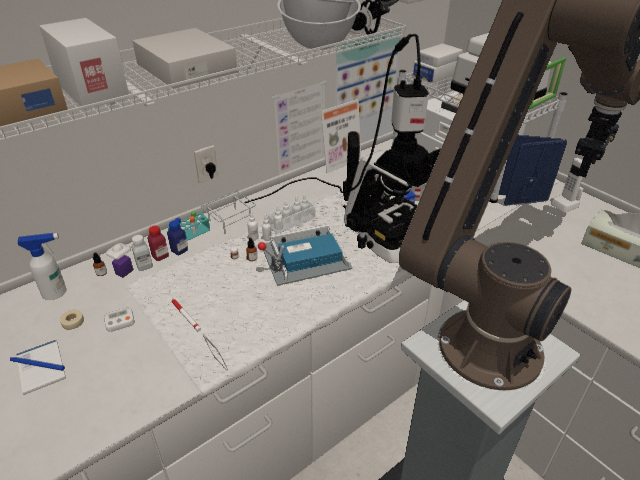

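View pics/top0.png

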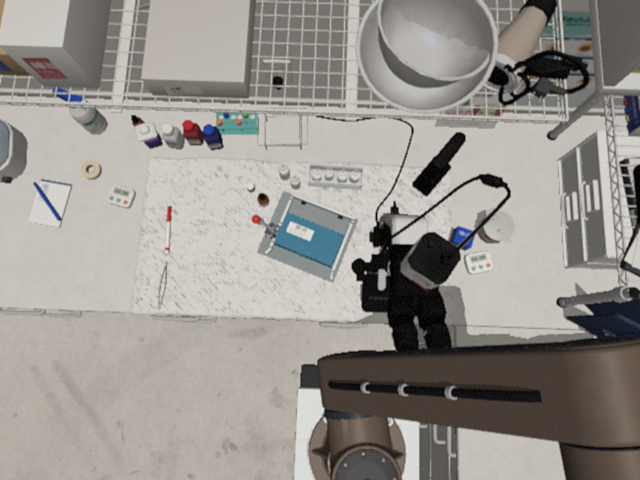

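Run:
```python
import cv2
a=cv2.imread('pics/top0.png')[150:300,200:400]; cv2.imwrite('pics/top0z.png',cv2.resize(a,(800,600),interpolation=cv2.INTER_CUBIC))
a=cv2.imread('pics/scene0.png')[180:330,200:400]; cv2.imwrite('pics/scene0z.png',cv2.resize(a,(800,600),interpolation=cv2.INTER_CUBIC))
```

```text
(no output)
```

View pics/top0z.png

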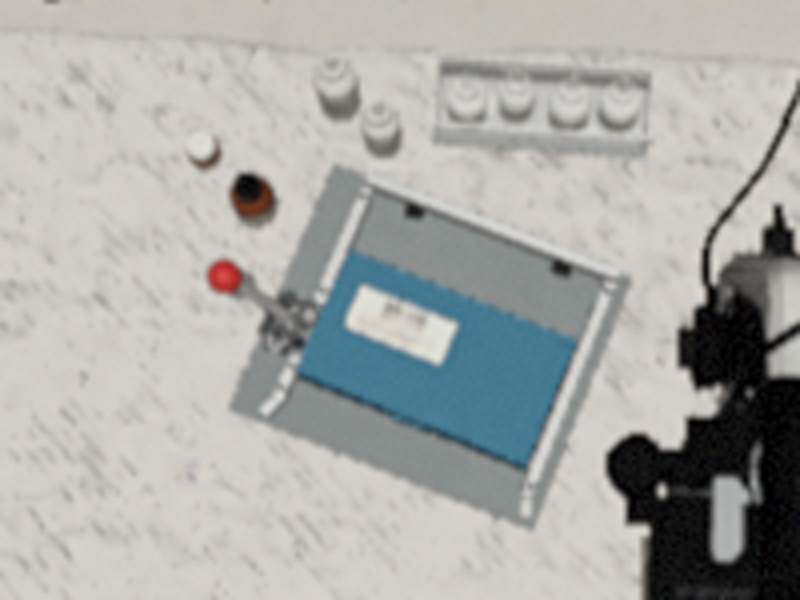

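View pics/scene0z.png

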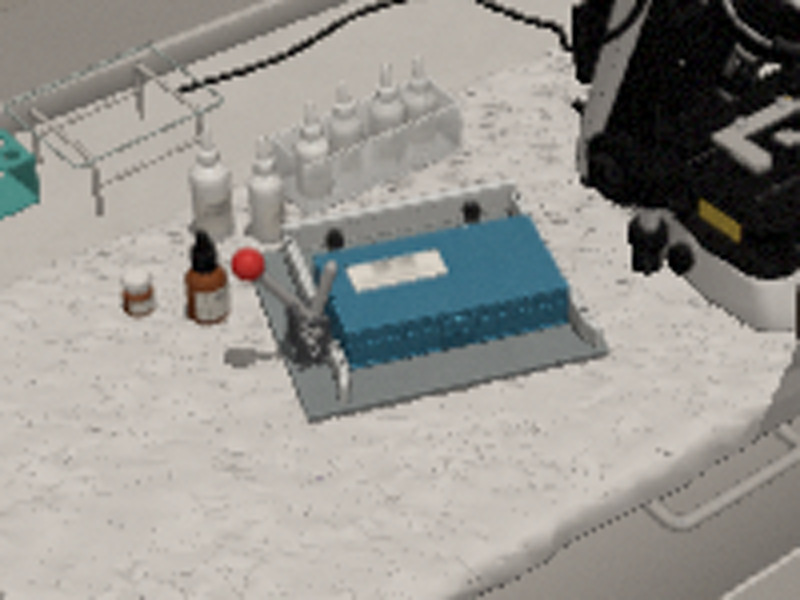

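Run:
```python
from h import *
from scipy.optimize import least_squares
def z(n,u,v,h,u0,v0): return onplane(n,u0+u/4-.375,v0+v/4-.375,h)
obs=[]
T=lambda u,v,h:z('top',u,v,h,200,150)
S=lambda u,v,h:z('scene',u,v,h,200,180)
top=[((335,167),(65,123,8)),((232,408),(-125,123,8)),((530,527),(-125,-103,8)),((225,277),(-55,143,95)),((412,212),(46,55,18)),((562,270),(46,-55,18))]
sc=[((311,420),(-125,123,8)),((606,350),(-125,-103,8)),((248,265),(-55,143,95)),((335,240),(46,55,18)),((471,211),(46,-55,18))]
P=[];D=[]
for F,l in((T,top),(S,sc)):
    for (u,v),d in l:
        P.append(F(u,v,d[2]));D.append(d)
P=np.array(P);D=np.array(D,float)
def tf(p,D): c,s=np.cos(p[2]),np.sin(p[2]); return np.c_[p[0]+c*D[:,0]-s*D[:,1],p[1]+s*D[:,0]+c*D[:,1]]
for name,sl in(('top',slice(0,6)),('scene',slice(6,None)),('both',slice(None))):
    r=least_squares(lambda p:(tf(p,D[sl])-P[sl,:2]).ravel(),[580,130,-.4],loss='soft_l1',f_scale=3)
    print(name,np.round(r.x,3)); print(np.round(P[sl,:2]-tf(r.x,D[sl]),1).tolist())
p=r.x;np.save('dock.npy',p)
c,s=np.cos(p[2]),np.sin(p[2])
def todock(w): d=w[:2]-p[:2]; return np.round([c*d[0]+s*d[1],-s*d[0]+c*d[1]],1)
for u,v in((352,252),(578,340),(525,468),(300,375)): print('box top corner T',todock(T(u,v,44)))
for u,v in((342,333),(568,290),(515,218)): print('box top corner S',todock(S(u,v,44)))
from numpy import array
print({k:np.round(tf(p,array([v],float)),1) for k,v in dict(knob=(-55,143),front=(-130,0),bot=(46,0)).items()})
for n in ['oil_bottle','vial']:
  for cam in ['top','scene']:
    q=env.spot_point(cam,n)
    if q: print(n,cam,q[0]['confidence'],onplane(cam,*q[0]['location'],0),todock(onplane(cam,*q[0]['location'],0)))
```

```text
top [ 5.82135e+02  1.28498e+02 -3.35000e-01]
[[-4.7, -1.1], [0.0, -1.9], [0.4, 4.0], [-0.5, 0.6], [2.2, 0.7], [0.9, -1.1]]
scene [ 5.83066e+02  1.28276e+02 -3.40000e-01]
[[-4.4, 0.3], [-0.5, 3.9], [-0.2, -0.3], [1.3, -1.1], [2.5, -1.5]]
both [ 5.82536e+02  1.28435e+02 -3.37000e-01]
[[-5.3, -0.8], [-0.6, -2.0], [0.1, 3.7], [-1.2, 0.6], [1.7, 0.9], [0.6, -1.0], [-3.3, 0.4], [-0.1, 4.3], [0.9, -0.4], [2.0, -1.4], [2.8, -1.8]]
box top corner T [ 0.1 80.4]
box top corner T [ -0.6 -84.4]
box top corner T [-94.6 -82.7]
box top corner T [-91.4  80.7]
box top corner S [-87.   86.7]
box top corner S [-94.4 -80.8]
box top corner S [ -1.9 -73.4]
{'knob': array([[577.9, 281.6]]), 'front': array([[459.8, 171.4]]), 'bot': array([[625.9, 113.2]])}
oil_bottle top 0.68 [651.54864876 268.79192721   0.        ] [ 18.7 155.3]
oil_bottle scene 0.73 [6.53598053e+02 9.41411705e+01 1.13686838e-13] [78.4 -8.9]
vial top 0.65 [649.99251443 263.60478423   0.        ] [ 19.  149.9]
vial scene 0.48 [6.98341110e+02 3.13317328e+02 1.13686838e-13] [ 48.2 212.8]
```

Run:
```python
from h import *
d=np.load('pics/top0.png.npy'); c=env.calibration('top');T=np.array(c['cam_to_world'])
v,u=np.mgrid[0:480,0:640]
X=np.stack([(u-c['cx'])/c['fx']*d,(v-c['cy'])/c['fy']*d,d],-1)@T[:3,:3].T+T[:3,3]
ok=d>0
xs=range(200,900,50)
print('x\\y',list(range(600,-700,-50)))
for x in xs[::-1]:
    row=[]
    for y in range(600,-700,-50):
        m=ok&(abs(X[...,0]-x)<25)&(abs(X[...,1]-y)<25)
        row.append(int(X[...,2][m].max()) if m.any() else -1)
    print(x,row)
p=np.load('dock.npy');cc,s=np.cos(p[2]),np.sin(p[2])
dx=X[...,0]-p[0];dy=X[...,1]-p[1];a=cc*dx+s*dy;b=-s*dx+cc*dy
for zlo,zhi,x0,x1,y0,y1,n in((50,85,-20,120,130,220,'bottle'),(15,45,0,150,175,300,'vial'),(90,112,-80,-30,110,170,'knob'),(20,400,-125,70,-250,-110,'scope'),(38,50,-125,10,-80,80,'box')):
    m=ok&(X[...,2]>zlo)&(X[...,2]<zhi)&(a>x0)&(a<x1)&(b>y0)&(b<y1)
    if m.any(): print(n,m.sum(),[np.round([q[m].min(),np.median(q[m]),q[m].max()],0).tolist() for q in(a,b,X[...,2])])
```

```text
x\y [600, 550, 500, 450, 400, 350, 300, 250, 200, 150, 100, 50, 0, -50, -100, -150, -200, -250, -300, -350, -400, -450, -500, -550, -600, -650]
850 [99, 101, 611, 547, 608, 608, 608, 608, 546, 546, 546, 547, 637, 631, 643, 33, 612, 615, 653, 5, 5, 5, 3, 349, 4, -1]
800 [675, 677, 677, 546, 608, 609, 610, 609, 546, 546, 549, 681, 667, 598, 669, 669, 623, 617, 717, 2, 3, 4, 4, 357, 214, 216]
750 [678, 678, 677, 549, 609, 609, 608, 608, 547, 546, 546, 684, 683, 578, 607, 667, 631, 636, 744, 4, 3, 5, 2, 347, 333, 237]
700 [677, 678, 678, 546, 608, 609, 608, 609, 547, 547, 547, 637, 684, 675, 665, 659, 696, 700, 739, 723, 647, 4, 6, 325, 321, 243]
650 [572, 572, 572, 572, 572, 573, 572, 572, 571, 572, 573, 633, 634, 675, 667, 651, 636, 683, 683, 74, 65, 4, 3, 333, 307, -1]
600 [9, 17, 9, 8, 9, 9, 109, 101, 50, 50, 47, 39, 156, 199, 129, -1, 7, 61, 71, 76, 74, 3, 5, 328, 299, -1]
550 [9, 18, 8, 8, 10, 8, 110, 102, 79, 53, 52, 49, 200, 278, 476, 591, 598, 65, 68, 75, 73, 6, 4, 321, 234, -1]
500 [7, 15, 9, 7, 10, 10, 12, 45, 51, 52, 52, 52, 134, 372, 399, 597, 601, 1, 21, 22, 3, 3, 3, 321, 2
[... 375 characters left out ...]
4, 730, 776, 779, 748, 3, 4, 4, 2, 5, 204, 195]
250 [-788, -780, -786, -784, -785, -789, -789, -791, -785, -788, 281, 368, 459, 549, 640, 730, 777, 780, 1, -802, -1, -1, -1, -1, -1, -1]
200 [-789, -789, -791, -788, -786, -789, -786, -786, -786, -790, 301, 390, 482, 573, 663, 720, 775, 779, -1, -1, -1, -1, -1, -1, -1, -1]
bottle 102 [[4.0, 93.0, 119.0], [130.0, 149.0, 171.0], [51.0, 63.0, 85.0]]
vial 62 [[7.0, 32.0, 44.0], [175.0, 207.0, 219.0], [16.0, 31.0, 39.0]]
knob 69 [[-68.0, -58.0, -46.0], [133.0, 142.0, 155.0], [91.0, 103.0, 111.0]]
scope 3498 [[-125.0, -40.0, 70.0], [-250.0, -202.0, -129.0], [20.0, 221.0, 400.0]]
box 1960 [[-95.0, -47.0, 2.0], [-80.0, -1.0, 80.0], [38.0, 45.0, 50.0]]
```

Request:
{"name": "arm_command", "arguments": {"motion": [-1,0,0,-50,0,0,0,-1,0,0,-100,0,0,0,-1,0,0,-150,0,0,0,-1,0,0,-200,0,0,0,-1,0,0,-250,0,0,0]}}

```text
t: 1.3
eef_pos: [159.3, -603.7, 467.0]
tcp_rot: [3.142, -0.0, -1.313]
ft_force: [-0.2, -1.0, -0.4]
opening: 0.638
```

Run:
```python
from h import *
s=env.state(); print({k:np.round(v,4).tolist() for k,v in s.items() if k in('t','joints','eef_pos','tcp_rot','opening')})
```

```text
{'t': 1.3, 'joints': [-1.4186, 0.3616, 1.1208, -0.0, 1.6587, -0.1056], 'eef_pos': [159.288, -603.7479, 467.021], 'tcp_rot': [3.1415, -0.0005, -1.313], 'opening': 0.6383}
```

Request:
{"name": "arm_command", "arguments": {"motion": [-1,-50,0,0,0,0,0,-1,-100,0,0,0,0,0,-1,-120,0,-50,0,0,0]}}

```text
t: 1.6
eef_pos: [128.0, -482.3, 502.6]
tcp_rot: [-3.139, 0.021, -1.313]
ft_force: [-0.0, -1.6, -0.3]
opening: 0.384
```

Run:
```python
from h import *
s=env.state(); print({k:np.round(v,4).tolist() for k,v in s.items() if k in('t','joints','eef_pos','tcp_rot','opening')})
```

```text
{'t': 1.6, 'joints': [-1.4438, 0.1492, 1.3234, -0.0001, 1.6905, -0.1309], 'eef_pos': [128.0009, -482.285, 502.556], 'tcp_rot': [-3.1389, 0.0214, -1.3129], 'opening': 0.3839}
```

```bash
cat > fk.py <<'E'
import numpy as np
data=[([-1.419,.4915,1.5595,0,1.092,-.106],[159.322,-604.057,214.4]),([-1.4186,.3616,1.1208,0,1.6587,-.1056],[159.288,-603.748,467.02]),([-1.4438,.1492,1.3234,0,1.6905,-.1309],[128,-482.285,502.556])]
E
python3 - <<'E'
from fk import *
A=[];b=[]
for q,p in data:
    print('lat',-np.sin(q[0])*p[0]+np.cos(q[0])*p[1]); r=np.cos(q[0])*p[0]+np.sin(q[0])*p[1]
    a=q[1];f=a+q[2];t=f+q[4]
    A+= [[1,np.sin(a),np.sin(f),np.cos(f),0],[0,np.cos(a),np.cos(f),-np.sin(f),1]]; b+=[r-300*np.sin(t),p[2]-300*np.cos(t)]
A=np.array(A);b=np.array(b)
for cols in([0,1,2,3,4],[0,1,2,4],[1,2,4]):
    x,res,*_=np.linalg.lstsq(A[:,cols],b,rcond=None); print(cols,np.round(x,1),np.round(A[:,cols]@x-b,1))
E
```

```text
lat 66.14805996129913
lat 65.91281393558769
lat 65.88527050847995
[0, 1, 2, 3, 4] [  1.4 584.  410.7  42.4 226.9] [-0.  -0.   0.   0.1 -0.  -0.1]
[0, 1, 2, 4] [ 14.3 519.6 414.9 246.8] [ 5.9 -1.2 -9.3  2.4  3.4 -1.2]
[1, 2, 4] [530.6 425.3 237.4] [ 6.  -5.6 -9.5  4.3  1.   1.4]
```

Request:
{"name": "arm_command", "arguments": {"motion": [-1,-10,0,-45,0,0,0,-1,-20,0,-90,0,0,0,-1,-35,0,-135,0,0,0,-1,-50,0,-180,0,0,0,-1,-60,0,-210,0,0,0,-1,-60,0,-210,0,0,0]}}

```text
t: 2.2
eef_pos: [113.6, -429.9, 725.0]
tcp_rot: [3.14, -0.007, -1.313]
ft_force: [0.2, 0.3, -1.1]
opening: 0.008
```

Run:
```python
from h import *
s=env.state(); print({k:np.round(v,4).tolist() for k,v in s.items() if k in('t','joints','eef_pos','tcp_rot','opening')})
p=s['eef_pos'];R=np.hypot(p[0],p[1]);print(R)
R=445
out=[]
for k in range(1,18):
    t=np.radians(6*k); out+=[-1,round(R*(np.cos(t)-1)),round(-R*np.sin(t)),0,0,0,-8.5*k]
print(out)
```

```text
{'t': 2.2, 'joints': [-1.4613, 0.1503, 0.7547, 0.0, 2.2291, -0.1482], 'eef_pos': [113.5629, -429.9246, 724.9957], 'tcp_rot': [3.1405, -0.0074, -1.3131], 'opening': 0.0077}
444.67032201397916
[-1, -2, -47, 0, 0, 0, -8.5, -1, -10, -93, 0, 0, 0, -17.0, -1, -22, -138, 0, 0, 0, -25.5, -1, -38, -181, 0, 0, 0, -34.0, -1, -60, -222, 0, 0, 0, -42.5, -1, -85, -262, 0, 0, 0, -51.0, -1, -114, -298, 0, 0, 0, -59.5, -1, -147, -331, 0, 0, 0, -68.0, -1, -183, -360, 0, 0, 0, -76.5, -1, -222, -385, 0, 0, 0, -85.0, -1, -264, -407, 0, 0, 0, -93.5, -1, -307, -423, 0, 0, 0, -102.0, -1, -352, -435, 0, 0, 0, -110.5, -1, -398, -443, 0, 0, 0, -119.0, -1, -445, -445, 0, 0, 0, -127.5, -1, -492, -443, 0, 0, 0, -136.0, -1, -538, -435, 0, 0, 0, -144.5]
```

Request:
{"name": "arm_command", "arguments": {"motion": [-1,-2,-47,0,0,0,-8.5,-1,-10,-93,0,0,0,-17,-1,-22,-138,0,0,0,-25.5,-1,-38,-181,0,0,0,-34,-1,-60,-222,0,0,0,-42.5,-1,-85,-262,0,0,0,-51,-1,-114,-298,0,0,0,-59.5,-1,-147,-331,0,0,0,-68,-1,-183,-360,0,0,0,-76.5,-1,-222,-385,0,0,0,-85,-1,-264,-407,0,0,0,-93.5,-1,-307,-423,0,0,0,-102,-1,-352,-435,0,0,0,-110.5,-1,-398,-443,0,0,0,-119,-1,-445,-445,0,0,0,-127.5,-1,-492,-443,0,0,0,-136,-1,-538,-435,0,0,0,-144.5,-1,-538,-435,0,0,0,-146]}}

```text
t: 4.0
eef_pos: [395.4, 203.2, 720.6]
tcp_rot: [-3.141, -0.0, 1.246]
ft_force: [-0.4, -0.7, 0.4]
opening: 0.007
```

```bash
cat >> h.py <<'E'
from scipy.spatial.transform import Rotation as Rn
def dockpose():
    p=np.load('dock.npy'); return p
def todock(w):
    p=dockpose();c,s=np.cos(p[2]),np.sin(p[2]);d=np.array(w)[:2]-p[:2]; return np.array([c*d[0]+s*d[1],-s*d[0]+c*d[1]])
def toworld(d):
    p=dockpose();c,s=np.cos(p[2]),np.sin(p[2]); return np.array([p[0]+c*d[0]-s*d[1],p[1]+s*d[0]+c*d[1]])
def rel(target):  # target (dockx,docky,z) -> tool-frame shift from measured pose
    s=env.state(); R=Rn.from_euler('xyz',s['tcp_rot']).as_matrix()
    w=np.r_[toworld(target[:2]),target[2]]; return R.T@(w-s['eef_pos'])
E
python3 - <<'E'
from h import *
s=env.state(); print({k:np.round(v,4).tolist() for k,v in s.items() if k in('t','joints','eef_pos','tcp_rot','opening','ft_force')})
print(todock(s['eef_pos']), s['tcp_rot'][2]-(dockpose()[2]+np.pi/2))
print(rel((-135,0,150)), rel((-135,0,22)))
im,d=save('wrist','w0.png'); print(env.calibration('wrist'))
E
```

```text
{'t': 4.0, 'joints': [0.3257, 0.1489, 0.7691, 0.0007, 2.2241, -0.9203], 'eef_pos': [395.3538, 203.2201, 720.5607], 'tcp_rot': [-3.1409, -0.0001, 1.2464], 'ft_force': [-0.3934, -0.7035, 0.3948], 'opening': 0.0067}
[-201.38131726    8.68893868] 0.012545854460639605
[ -9.59253545  66.66535567 570.51310382] [ -9.60857405  66.75470761 698.51307163]
{'fx': 371.64829954431775, 'fy': 371.64829954431775, 'cx': 319.6630439040116, 'cy': 236.70812461197107, 'cam_to_world': array([[ 3.22876282e-01,  9.04140442e-01,  2.79787362e-01,
         3.17441070e+02],
       [ 9.46440560e-01, -3.08107090e-01, -9.65416337e-02,
         2.29111496e+02],
       [-1.08272517e-03,  2.95973112e-01, -9.55195658e-01,
         8.90312414e+02],
       [ 0.00000000e+00,  0.00000000e+00,  0.00000000e+00,
         1.00000000e+00]])}
```

View pics/w0.png

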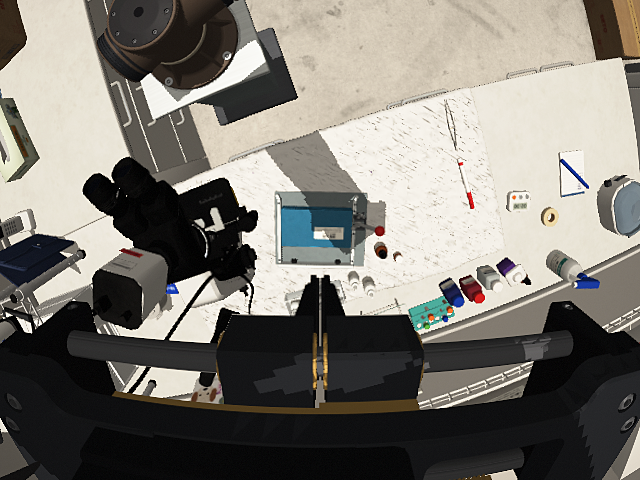

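Request:
{"name": "arm_command", "arguments": {"motion": [-1,-2,10,48,0,0,0.7,-1,-4,20,96,0,0,0.7,-1,-6,30,144,0,0,0.7,-1,-8,40,192,0,0,0.7,0.3,-10,50,240,0,0,0.7,0.3,-10,60,288,0,0,0.7,0.3,-10,67,336,0,0,0.7,0.3,-10,67,384,0,0,0.7,0.3,-10,67,432,0,0,0.7,0.3,-10,67,480,0,0,0.7,0.3,-10,67,528,0,0,0.7,0.3,-10,67,570,0,0,0.7,0.3,-10,67,570,0,0,0.7]}}

```text
t: 5.35
eef_pos: [454.9, 166.1, 146.7]
tcp_rot: [-3.134, 0.005, 1.22]
ft_force: [-0.6, -0.7, -0.1]
opening: 0.641
```

Run:
```python
from h import *
s=env.state(); print({k:np.round(v,4).tolist() for k,v in s.items() if k in('t','joints','eef_pos','tcp_rot','opening','ft_force')})
print(todock(s['eef_pos']), s['tcp_rot'][2]-(dockpose()[2]+np.pi/2),rel((-130,0,24)))
im,d=save('wrist','w1.png')
im,d=save('scene','s1.png')
```

```text
{'t': 5.35, 'joints': [0.2138, 0.3886, 1.968, -0.0003, 0.7942, -1.006], 'eef_pos': [454.9389, 166.1385, 146.6765], 'tcp_rot': [-3.1339, 0.0051, 1.2201], 'ft_force': [-0.5876, -0.7263, -0.082], 'opening': 0.6413}
[-132.88683411   -6.6057553 ] -0.013759827987265938 [  7.27188125   3.73657206 122.6158613 ]
```

View pics/w1.png

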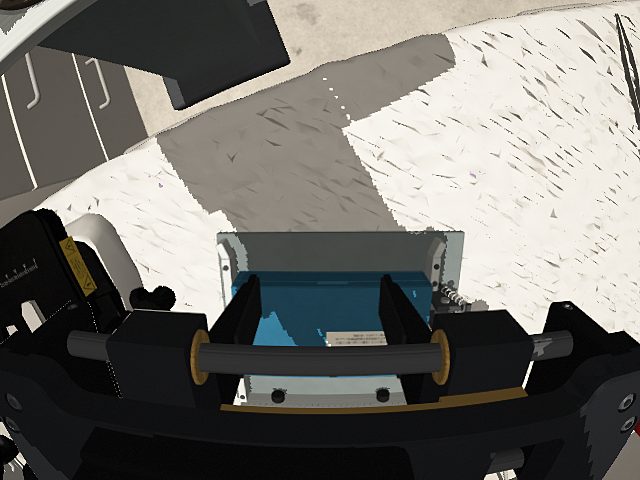

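View pics/s1.png

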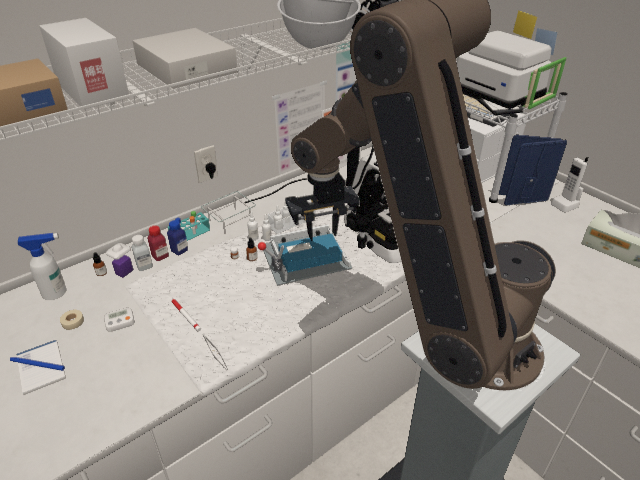

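Request:
{"name": "arm_command", "arguments": {"motion": [0.3,7,2,40,0,0,-0.7,0.3,7,2,80,0,0,-0.7,0.3,7,2,110,0,0,-0.7,0.3,7,2,122,0,0,-0.7,0.3,7,2,122,0,0,-0.7,0.3,7,2,122,0,0,-0.7]}}

```text
t: 6.05
eef_pos: [462.7, 173.9, 30.8]
tcp_rot: [3.139, -0.001, 1.235]
ft_force: [0.5, 0.7, -0.5]
opening: 0.65
```

Run:
```python
from h import *
s=env.state(); print({k:np.round(v,4).tolist() for k,v in s.items() if k in('t','joints','eef_pos','tcp_rot','opening','ft_force')})
print(todock(s['eef_pos']), s['tcp_rot'][2]-(dockpose()[2]+np.pi/2),rel((-56,0,24)))
im,d=save('wrist','w2.png')
```

```text
{'t': 6.05, 'joints': [0.2259, 0.5933, 2.0433, -0.0002, 0.5024, -1.0088], 'eef_pos': [462.6887, 173.9327, 30.7993], 'tcp_rot': [3.1394, -0.0013, 1.2349], 'ft_force': [0.489, 0.7045, -0.5373], 'opening': 0.6498}
[-128.14995457    3.31243061] 0.001101240478003307 [-3.40046641 72.13104804  6.95467127]
```

View pics/w2.png

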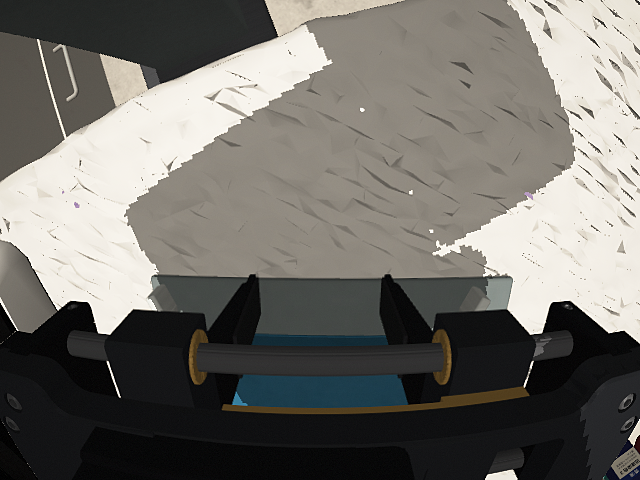

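Request:
{"name": "arm_command", "arguments": {"motion": [0.3,-3,0,6,0,0,0,0.3,-3,10,6,0,0,0,0.3,-3,18,6,0,0,0,0.3,-3,24,6,0,0,0,0.3,-3,29,6,0,0,0,0.3,-3,34,6,0,0,0,0.3,-3,39,6,0,0,0,0.3,-3,44,6,0,0,0,0.3,-3,49,6,0,0,0,0.3,-3,54,6,0,0,0,0.3,-3,58,6,0,0,0,0.3,-3,60,6,0,0,0,0.3,-3,60,6,0,0,0]}}

```text
t: 7.4
eef_pos: [517.7, 151.1, 23.0]
tcp_rot: [3.141, -0.0, 1.235]
ft_force: [-0.1, 0.3, -0.5]
opening: 0.653
```

Run:
```python
from h import *
s=env.state(); print({k:np.round(v,4).tolist() for k,v in s.items() if k in('t','joints','eef_pos','tcp_rot','opening','ft_force')})
print(todock(s['eef_pos']), s['tcp_rot'][2]-(dockpose()[2]+np.pi/2),rel((-56,0,24)))
f=s['ft_force'];p=dockpose();print('fx',f[0]*np.cos(p[2])+f[1]*np.sin(p[2]))
im,d=save('top','t3.png'); im2,d=save('scene','s3.png')
a=np.hstack([cv2.resize(im[150:300,200:400],(400,300)),cv2.resize(im2[180:330,200:400],(400,300))])
cv2.imwrite('pics/c3.png',a[:,:,::-1]); save('wrist','w3.png')
```

```text
{'t': 7.4, 'joints': [0.1616, 0.6447, 1.9353, -0.0003, 0.5609, -1.0732], 'eef_pos': [517.6577, 151.1149, 23.0077], 'tcp_rot': [3.1409, -0.0002, 1.235], 'ft_force': [-0.061, 0.3149, -0.4846], 'opening': 0.6527}
[-6.87281658e+01 -4.70144234e-02] 0.0011751892003244446 [ 0.03225036 12.72884814 -0.98407281]
fx -0.16171787332794602
```

View pics/c3.png

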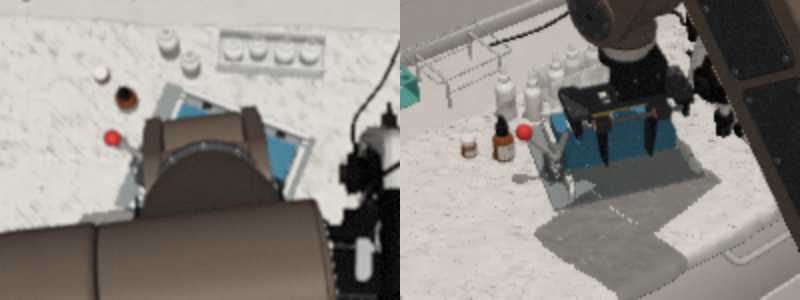

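View pics/w3.png

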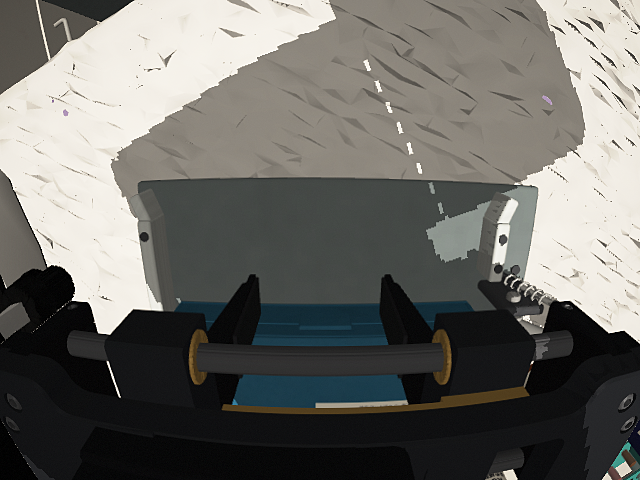

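Request:
{"name": "arm_command", "arguments": {"motion": [0.3,0,4,0,0,0,0,0.3,0,7,0,0,0,0,0.3,0,10,0,0,0,0,0.3,0,10,0,0,0,0]}}

```text
t: 7.95
eef_pos: [526.4, 148.0, 23.0]
tcp_rot: [-3.14, 0.0, 1.235]
ft_force: [-2.9, 1.0, 2.2]
opening: 0.65
```

Request:
{"name": "arm_command", "arguments": {"motion": [0.3,0,2,0,0,0,0,0.3,0,3,0,0,0,0,0.3,0,3,0,0,0,0]}}

```text
t: 8.25
eef_pos: [526.5, 147.8, 23.0]
tcp_rot: [-3.136, 0.002, 1.235]
ft_force: [-16.1, 10.9, 9.6]
opening: 0.652
```

Run:
```python
from h import *
s=env.state();print(s['ft_force'],s['t'],todock(s['eef_pos']))
im,d=save('top','t4.png'); im2,d=save('scene','s4.png')
a=np.hstack([cv2.resize(im[180:255,240:340],(400,300)),cv2.resize(im2[210:285,240:340],(400,300))])
cv2.imwrite('pics/c4.png',cv2.resize(a[:,:,::-1],(800,300)));
```

```text
[-16.11325554  10.93301015   9.61283979] 8.25 [-59.29952097  -0.22561209]
```

View pics/c4.png

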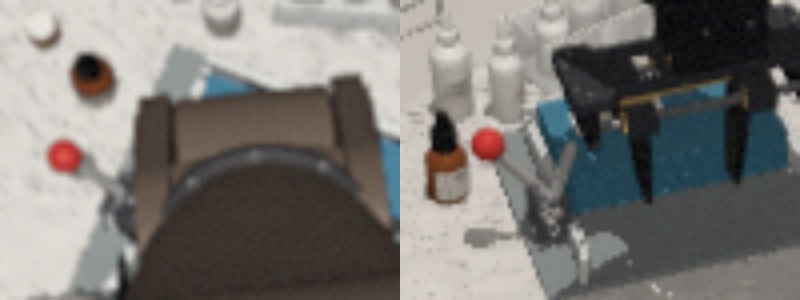

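Request:
{"name": "arm_command", "arguments": {"motion": [0.3,0,-10,0,0,0,0,0.3,0,-35,0,0,0,0,0.3,0,-60,0,0,0,0,0.3,0,-60,-40,0,0,0,-1,0,-60,-85,0,0,0,-1,40,-60,-130,0,0,0,-1,90,-60,-155,0,0,0,-1,140,-50,-155,0,0,0,-1,190,-30,-155,0,0,0,-1,190,-30,-155,0,0,0]}}

```text
t: 9.35
eef_pos: [565.7, 339.4, 178.3]
tcp_rot: [3.139, -0.002, 1.237]
ft_force: [0.1, -1.0, -0.8]
opening: 0.204
```

Run:
```python
from h import *
s=env.state(); print({k:np.round(v,4).tolist() for k,v in s.items() if k in('t','joints','eef_pos','tcp_rot','opening','ft_force')})
print(todock(s['eef_pos']),rel((-55,190,82)))
im,d=save('top','t5.png'); im2,d=save('scene','s5.png')
a=np.hstack([cv2.resize(im[150:300,200:400],(400,300),interpolation=2),cv2.resize(im2[180:330,200:400],(400,300),interpolation=2)])
cv2.imwrite('pics/c5.png',cv2.resize(a[:,:,::-1],(800,300)))
save('wrist','w5.png')
```

```text
{'t': 9.35, 'joints': [0.4404, 0.574, 1.5098, -0.0002, 1.0546, -0.7963], 'eef_pos': [565.7095, 339.4495, 178.3114], 'tcp_rot': [3.1392, -0.0021, 1.2368], 'ft_force': [0.1056, -0.954, -0.8019], 'opening': 0.2039}
[-85.65011402 193.58288727] [-3.88072263 30.41083142 96.37571913]
```

View pics/c5.png

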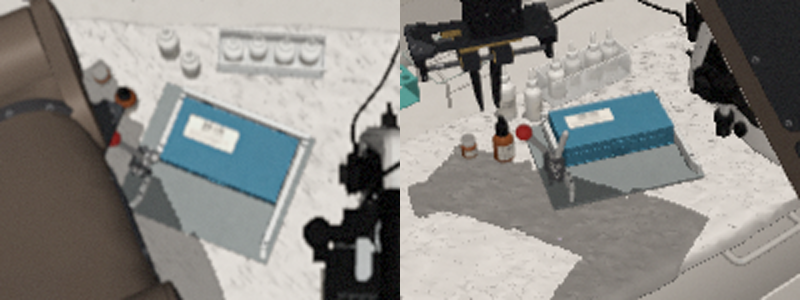

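View pics/w5.png

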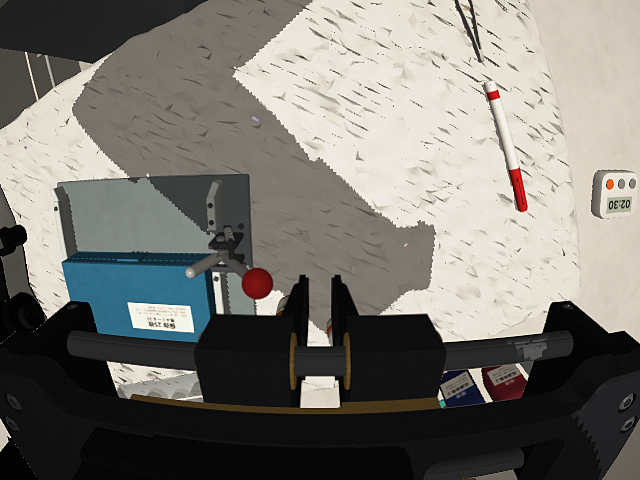

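Run:
```python
from h import *
im=cv2.imread('pics/top0.png')
for f in['top0.png','t5.png']:
    d=np.load(f'pics/{f}.npy');im=cv2.imread('pics/'+f).astype(int)
    c=env.calibration('top');T=np.array(c['cam_to_world']);v,u=np.mgrid[0:480,0:640]
    ray=np.stack([(u-c['cx'])/c['fx'],(v-c['cy'])/c['fy'],np.ones_like(d)],-1)@T[:3,:3].T
    X=T[:3,3]+ray*((44-T[2,3])/ray[...,2])[...,None]
    p=dockpose();cc,s=np.cos(p[2]),np.sin(p[2]);dx=X[...,0]-p[0];dy=X[...,1]-p[1];a=cc*dx+s*dy;b=-s*dx+cc*dy
    blue=(im[...,0]-im[...,2]>60)
    for y0 in(-60,-20,20,55):
        m=blue&(abs(b-y0)<10)&(abs(a)<150); print(f,y0,np.round(np.percentile(a[m],[1,99]),1))
```

```text
top0.png -60 [-91.2  -2.6]
top0.png -20 [-90.7  -2.4]
top0.png 20 [-90.4  -1.1]
top0.png 55 [-89.6  -0.8]
t5.png -60 [-47.6  41.7]
t5.png -20 [-48.   41.2]
t5.png 20 [-48.8  41.3]
t5.png 55 [-48.2  41.9]
```

Run:
```python
import cv2,numpy as np
a=cv2.imread('pics/t5.png')[185:260,265:365]; b=cv2.imread('pics/s5.png')[215:290,255:355]
cv2.imwrite('pics/z5.png',np.hstack([cv2.resize(x,(400,300),interpolation=2) for x in(a,b)]))
w=cv2.imread('pics/w5.png')[160:400,40:290];cv2.imwrite('pics/w5z.png',cv2.resize(w,(625,600),interpolation=2))
```

```text
(no output)
```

View pics/z5.png

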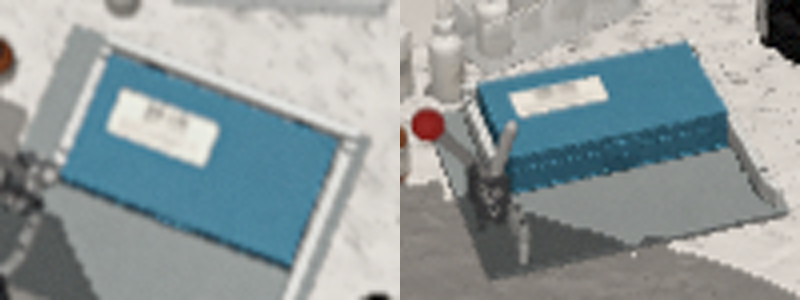

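View pics/w5z.png

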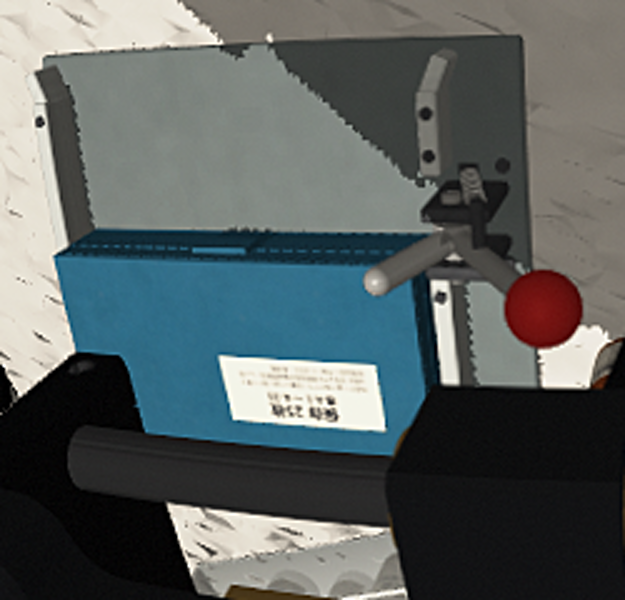

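Run:
```python
from h import *
print(todock(onplane('top',200+247/4-.4,150+187/4-.4,76)), todock(onplane('top',200+203/4-.4,150+147/4-.4,32)),todock(onplane('scene',200+207/4-.4,180+240/4-.4,74)))
print(rel((-57,188,82)))
```

```text
[  9.18011919 157.73273099] [ 34.15121683 206.96789855] [  9.22780489 158.85146718]
[-2.11357982 29.59400058 95.24035123]
```

Request:
{"name": "arm_command", "arguments": {"motion": [-1,-4,28,0,0,0,0,-1,-4,28,40,0,0,0,-1,-4,28,80,0,0,0,-1,-4,28,94,0,0,0,-1,-4,28,94,0,0,0,-1,-4,28,94,0,0,0]}}

```text
t: 10.1
eef_pos: [589.3, 323.1, 85.6]
tcp_rot: [3.14, -0.001, 1.235]
ft_force: [0.3, 0.6, 0.4]
opening: 0.002
```

Run:
```python
from h import *
s=env.state(); print({k:np.round(v,4).tolist() for k,v in s.items() if k in('t','joints','eef_pos','tcp_rot','opening','ft_force')})
print(todock(s['eef_pos']),rel((-57,116,82)))
save('wrist','w6.png')
```

```text
{'t': 10.1, 'joints': [0.4034, 0.6928, 1.5539, -0.0002, 0.8933, -0.8314], 'eef_pos': [589.3382, 323.1195, 85.5726], 'tcp_rot': [3.1404, -0.0009, 1.2349], 'ft_force': [0.2968, 0.6283, 0.4252], 'opening': 0.0018}
[-57.95097578 185.98399893] [-69.98828362   0.86848305   3.50911282]
```

View pics/w6.png

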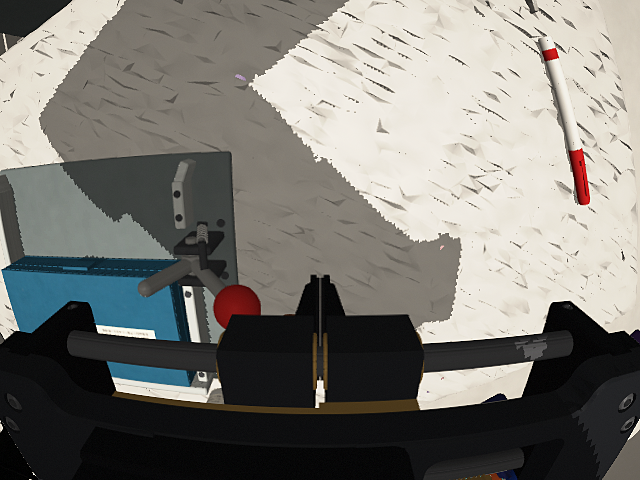

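Request:
{"name": "arm_command", "arguments": {"motion": [-1,-10,0,3,0,0,0,-1,-18,0,3,0,0,0,-1,-26,0,3,0,0,0,-1,-34,0,3,0,0,0,-1,-42,0,3,0,0,0,-1,-50,0,3,0,0,0,-1,-58,0,3,0,0,0,-1,-64,0,3,0,0,0,-1,-70,0,3,0,0,0,-1,-74,0,3,0,0,0,-1,-74,0,3,0,0,0]}}

```text
t: 11.25
eef_pos: [564.2, 252.8, 80.9]
tcp_rot: [-3.141, 0.001, 1.235]
ft_force: [0.5, -0.5, 0.2]
opening: 0.007
```

Run:
```python
from h import *
s=env.state(); print({k:np.round(v,4).tolist() for k,v in s.items() if k in('t','eef_pos','tcp_rot','ft_force')})
print(todock(s['eef_pos']))
save('wrist','w7.png'); im2,d=save('scene','s7.png')
cv2.imwrite('pics/z7.png',cv2.resize(im2[180:330,200:400,::-1],(800,600),interpolation=2))
```

```text
{'t': 11.25, 'eef_pos': [564.2225, 252.7886, 80.8606], 'tcp_rot': [-3.1411, 0.0005, 1.2348], 'ft_force': [0.4622, -0.4687, 0.171]}
[-58.39981637 111.30444052]
```

View pics/w7.png

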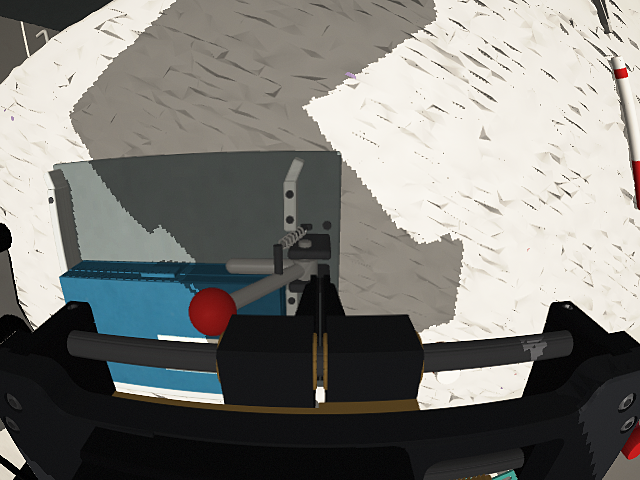

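View pics/z7.png

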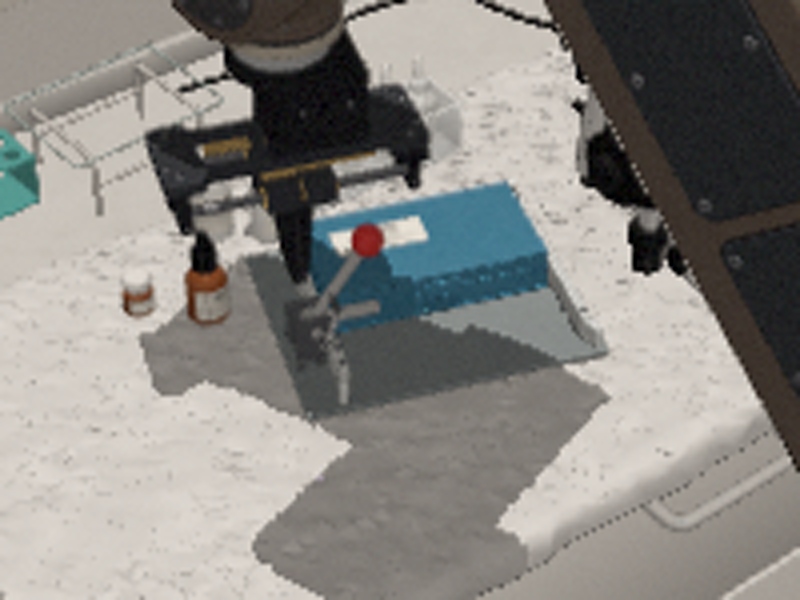

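The lever snapped over: the knob is now right of the pivot at about (365,240) in the zoomed view, and the arm lies level in front of the box. Next I back away left and up.

Request:
{"name": "arm_command", "arguments": {"motion": [-1,20,0,0,0,0,0,-1,50,0,-20,0,0,0,-1,80,0,-60,0,0,0,-1,120,0,-105,0,0,0,-1,165,-20,-120,0,0,0,-1,210,-40,-120,0,0,0,-1,210,-40,-120,0,0,0,-1,210,-40,-120,0,0,0]}}

```text
t: 12.15
eef_pos: [594.9, 466.5, 200.2]
tcp_rot: [-3.141, 0.001, 1.238]
ft_force: [0.4, 0.0, -0.4]
opening: 0.004
```

Run:
```python
from h import *
s=env.state(); print({k:np.round(v,4).tolist() for k,v in s.items() if k in('t','eef_pos','qvel','ft_force')})
im,d=save('top','t8.png'); im2,d=save('scene','s8.png')
a=np.hstack([cv2.resize(im[170:270,240:373],(400,300),interpolation=2),cv2.resize(im2[195:295,235:368],(400,300),interpolation=2)])
cv2.imwrite('pics/c8.png',a[:,:,::-1])
c=env.calibration('top');T=np.array(c['cam_to_world']);v,u=np.mgrid[0:480,0:640]
ray=np.stack([(u-c['cx'])/c['fx'],(v-c['cy'])/c['fy'],np.ones_like(d)],-1)@T[:3,:3].T
X=T[:3,3]+ray*((44-T[2,3])/ray[...,2])[...,None]
p=dockpose();cc,s_=np.cos(p[2]),np.sin(p[2]);dx=X[...,0]-p[0];dy=X[...,1]-p[1];a=cc*dx+s_*dy;b=-s_*dx+cc*dy
im=im.astype(int);blue=(im[...,2]-im[...,0]>60)
for y0 in(-60,-20,20):
    m=blue&(abs(b-y0)<10)&(abs(a)<150); print(y0,np.round(np.percentile(a[m],[1,99]),1) if m.any() else None)
```

```text
{'t': 12.15, 'qvel': [-0.0481, -0.0156, 0.042, -0.008, -0.0102, -0.0168], 'eef_pos': [594.9401, 466.5089, 200.2111], 'ft_force': [0.4446, 0.0339, -0.3557]}
-60 [-47.6  41.7]
-20 [-48.4  41.2]
20 [-48.8  41.3]
```

View pics/c8.png

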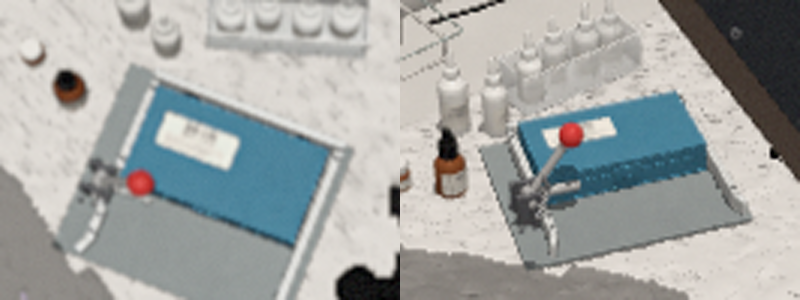

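Run:
```python
from h import *
print(todock(onplane('top',286.2,230.9,95)))
print(env.job_done())
```

```text
[-56.99011621  57.46041938]
the job is handed in; nothing more can be done
None
```

I pushed the slide box home against the bumpers and snapped the lever over into its latched position. I then backed the arm clear and handed the job in at about 12 s. The hand-in gives no verdict.

- **Box:** the two fingertips pushed it about 43 mm along the plate. At the end it stopped dead under about 19 N. The pictures show its back edge at the bumpers, and its position did not change when the lever went over.
- **Lever:** the last picture puts the knob at dock (-57, 57) mm, against (-55, 57) mm expected when latched. The arm lies level across the front left corner of the box.
- **Bystanders:** the bottle and vial look upright and undisturbed in the last picture. I did not measure any bystander again, and the marker, tweezers and timer were outside that view. The finger stayed about 65 mm from the bottle along the dock's x while pushing the lever.
- **Robot:** it ended clear of everything, with a wrist force under 1 N.

**Disagreement:** my camera fit of the dock puts the box about 3 mm short of nominal home, still inside the 5 mm limit. That fit had residuals of 2 to 5 mm and also put the knob 2 mm short in the same direction. I trusted the hard stop and the lever's snap over it, since the arm would land on the lid of a box that was not home.

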